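One coffee pod from the rocker-gate dispenser

ROBOT

A 6-joint arm with a two-finger parallel gripper is mounted at the origin on a cart in front of the work surface, level with it; the furniture and walls round the work are solid. World frame = base frame: x ahead of the robot, y to its left, z up, the work surface at z = 0. Lengths are in m, angles in rad, forces in N, time in s.
With the tool pointing down it reaches from about 0.225 to 0.875 m from the base axis. Payload 3.4 kg.
Tool frame: the origin (TCP) lies at the very end of the fingers, on their centre line; the grasp point (between the pads) lies 19 mm behind it (manip.pinch_z is the distance from the TCP to the grasp point, in m); z points along the fingers, y is the line along which they close (so a half turn about z gives the same grasp; the last joint's range is limited). The gripper opens to 85 mm and grips with 20 to 120 N. Pads are 22 mm wide; open, the fingers measure 114 mm over their backs; the gripper's body (76 mm by 85 mm) begins 54 mm behind the grasp point. The pads swing forward as they close: fully open they stand 13 mm farther back than shut.
Start: joints at [-1.286, 0.276, 1.505, -0, 1.361, -0.121], TCP at [0.227, -0.528, 0.231] pointing down, gripper open.
Joint ranges: [-2.89, 2.89], [-0.75, 2.08], [0.22, 2.7], [-1.18, 4.32], [0.11, 2.71], [-2.7, 2.7]. Speed limits (rad/s): [2.57, 2.57, 3.14, 3.14, 3.14, 3.14].

INTERFACE

Orientations are given as a unit quaternion [w, x, y, z].
In Python, from rig import manip gives the robot as it stands. The module is installed in compiled form; this text tells all that it offers.
- The arm moves only by the shell command python3 -m jog 'ROWS' [FORCE]. ROWS is JSON, a list of rows, each an object of numbers: "dx", "dy", "dz": the shift along the tool's x, y, z each as a share of 25 cm, from -1 to 1; "ax", "ay", "az": the turn, a rotation vector about the tool's x, y, z each as a share of 90 degrees, from -1 to 1; "grip": the opening, from -1 (shut) to 1 (fully open), so that 0 is half open. A call has 1 to 5 rows; each row is the pose to reach, as a shift and turn from the pose commanded when the call began, along the tool's axes at that moment; what a row does not reach only later rows make up. A row lasts 1/12 s, in which the tool goes at most 41.7 mm and 7.16 degrees, less where a joint would pass 70% of its speed; a pose out of reach is approached as far as the arm can. A call with a number of a shift or a turn outside -1 to 1 is refused whole. A call with a gripper value outside its range is refused whole. The fingers move at their own pace and stop on an object; FORCE is the grip in N (left out, the last holds). Time passes only in rows, so rows that repeat a pose let the fingers close. It gives the time, the measured TCP pose, the force, the opening and the grip force at its end, in the units of the state.
- manip.get_state(): the state, without advancing time (a new reading comes with each control period).
- manip.get_image(name): name is "scene" or "top" or "wrist"; returns a dict with "img" (400x640x3 uint8, red, green, blue), "mtx" (3x3 intrinsics, pixels), "world_to_cam" (4x4, takes a point from world to camera coordinates); the wrist camera has in their place "T_tool_cam" (4x4, takes a point from camera to tool coordinates, whose origin is the TCP and whose axes are the flange's). Camera axes: x right, y down, z forward; pixel columns grow to the right and rows downward; lengths in m; the calibration is good to about 2 mm. The wrist camera is an equidistant fisheye: a pixel r from the principal point sees the ray r / f radians off the axis. A picture is of the moment at which its call begins: read the wrist's pose just before it. There is no depth.
- manip.sign_off(): hands the job in; it is judged then, once.
The state is a dict: "clock": time; "qpos": joint angles; "qd": joint speeds; "effort": joint torques, N m; "position": TCP position; "ee_rot": TCP orientation; "contact_force": force on the tool from outside, world axes, zero at the start; "moment": the same for the moment, N m; "width": finger opening in m; "gripper_force": force on a finger pad.
Only numpy, scipy, OpenCV 4.12 (cv2) and the standard library are available. Lean on these libraries where they do the work, as an engineer would, in place of code of your own. Each camera call takes 0.05 s, during which the arm holds its last target. There are 200 camera calls.

TASK

Get one coffee pod out of the wooden pod dispenser: with the fingertips push its catch tray fully home under the chute, then press the lever's paddle right down once so that the gate lifts and the front pod rolls into the tray, and let the paddle come back up. Only that one pod may come out; the other two stay in the chute. Do not grasp or touch the pods, and leave the other things on the worktop where they are.

Things in the scene. Friction and masses are not known exactly. Their poses are not given: they have to be found in the camera images.
- dispenser: pod dispenser of light wood, fixed, 110 mm deep (x), 275 mm long (y). Origin on the worktop under the lever's pivot; x points to its back, y (to the left, seen from its front) towards the upper end of the chute, z up. The chute, a trough 43 mm wide along x = 0, slopes down 0.2 rad towards -y. Nothing on it is over 125 mm high except the raised paddle (155 mm)
- tray (a joint): how far the catch tray is pulled out, in m: 0 = fully home against its stop, directly under the mouth; at most 0.09; starts between 0.032 and 0.052. It slides only along the dispenser's x axis and is pushed home towards +x. It needs about 2 N and stays where it is left
- push_plate (a point): middle of the upper part of the white upright push plate on the catch tray's front, 83.5 mm above the worktop: plate 60 mm wide (y), 6 mm thick, top edge 98 mm up, flat face looking to the dispenser's -x and reaching down to 7 mm. Pushed up here, a gripper stays clear above the chute. The tray is an open box 104 mm in x, 100 mm in y, 36 mm high, walls 4 mm
- mouth (a point): middle of the chute floor's low end, where a pod rolls out over the tray; 53 mm above the worktop. The chute's cheeks are 27 mm high and the pods look out about 12 mm above them
- tray_floor (a point): point of the tray's inner floor under the mouth's centre line when home (44 mm from the tray's back, 60 mm from its front), 10.5 mm above the worktop; axes as the dispenser's. A pod that lies here has its centre 15 to 19 mm above this point
- rocker (a joint): angle of the steel rocking lever, rad: 0 at rest (gate down), 0.7 at the hard stop, paddle right down. A spring returns it; pressing takes 1.5 N at first, 5 N at the stop. The gate bar lets the first pod go at about 0.6, while a second bar holds the next pod back until the lever returns; a second press would let out another pod. The pod reaches the tray within 1 s
- paddle_top (a point): centre of the upper face of the white ribbed paddle (34 mm in x, 30 mm in y, 6 mm thick) on the lever's uphill end, outside the chute's front cheek: 50 mm in front of the chute's centre line (28 mm from the cheek). About 145 mm above the worktop at rest, about 100 mm when right down; it is pressed straight down by some 45 mm
- pod_1: the front pod, nearest the mouth, which rests against the gate bar; the one to let out. A drum 38 mm in diameter and 30 mm wide, 20 to 45 g, aluminium with a paper lid. Origin at its centre, its own x axis along the drum's axis
- pod_2: the second pod, the same kind, just uphill of the first; stays in the chute (it rolls down to the gate when the lever comes back)
- pod_3: the third pod, the same kind, uppermost; stays in the chute
- mug: green mug, 92 mm high, 90 mm across, loose bystander; origin at its underside
- matchbox: matchbox 37x55x16 mm, loose bystander lying in front of the dispenser; origin at its underside
- salt_shaker: salt shaker, 44 mm across, 90 mm high, loose bystander; origin at its underside
- sugar_tin: red tin with a white lid, 72 mm across, 94 mm high, loose bystander; origin at its underside
- filter_pack: pale flat packet 85x120x28 mm, loose bystander; origin at its underside
- table_spoon: steel spoon 201 mm long, 14 mm high, loose bystander; origin at its underside
There are look-alikes about, which are no part of the job. What is shaped like the pod_3 but turquoise is not meant. What is shaped like the pod_2 but turquoise is not meant.

How it is judged:
On the way, in this order (a step that is already met when the one before it is completed fails the run):
1. the catch tray is pushed fully home, with the front pod not yet in it (value of joint tray below 0.006 m and not (x of pod_1 in the frame of tray_floor between -0.04 and 0.04 m and y of pod_1 in the frame of tray_floor between -0.046 and 0.046 m and z of pod_1 in the frame of tray_floor between 0 and 0.03 m)), for 0.2 s.
2. the front pod lies in the catch tray under the chute (value of joint tray below 0.006 m and x of pod_1 in the frame of tray_floor between -0.04 and 0.04 m and y of pod_1 in the frame of tray_floor between -0.046 and 0.046 m and z of pod_1 in the frame of tray_floor between 0 and 0.03 m), for 0.2 s.
At the end, for the whole second after the job is handed in: the tray is home (within 6 mm), the front pod lies at rest inside it, the lever is back up (gate shut, within 0.08 rad), and the other two pods are at rest in the chute (all of step 2 and value of joint rocker below 0.08 rad and y of pod_2 in the frame of dispenser between -0.03 and 0.11 m and z of pod_2 in the frame of dispenser between 0.06 and 0.12 m and x of pod_2 in the frame of dispenser between -0.02 and 0.02 m and y of pod_3 in the frame of dispenser between -0.03 and 0.11 m and z of pod_3 in the frame of dispenser between 0.06 and 0.12 m and x of pod_3 in the frame of dispenser between -0.02 and 0.02 m and linear speed of each of pod_1, pod_2, pod_3 below 0.03 m/s); the robot touches nothing.
It fails at once if the robot touches a pod (contact force between any of the fingers, the arm and pod_1 above 0.5 N or contact force between any of the fingers, the arm and pod_2 above 0.5 N or contact force between any of the fingers, the arm and pod_3 above 0.5 N).
It fails at once if a second pod comes out of the chute (y of any of pod_2, pod_3 in the frame of dispenser below -0.045 m).
It fails at once if a bystander is shifted or lifted by more than 20 mm (distance of any of mug, matchbox, salt_shaker, sugar_tin, filter_pack, table_spoon from where it was at the start of the episode above 0.02 m).
It also fails if it takes over 48 s, if anything falls off the work surface, if the arm or the gripper's body presses on something with over 40 N, if the wrist force passes 120 N, or if a joint passes its speed limit or range.

## Working session

There is one attempt and no reset: what is moved stays moved. The work goes in short steps, Python scripts to look and compute and a shell command to move; the robot and the scene stay as the last step left them, time stands still between calls to the robot, and variables do not carry over. Pictures are saved under pics/ and viewed, at most 10 in all, crops included, and the job is handed in when it is done.

```bash
mkdir -p pics; python3 - <<'E'
from rig import manip
import cv2,numpy as np
s=manip.get_state();print(s['clock'],s['position'],s['ee_rot'],s['width'])
for n in("scene","top"):
    d=manip.get_image(n);cv2.imwrite(f'pics/{n}0.png',d['img'][:,:,::-1]);np.savez(f'{n}.npz',K=d['mtx'],T=d['world_to_cam'])
    print(n,d['mtx'].round(1).tolist(),d['world_to_cam'].round(3).tolist())
E
```

```text
0.0 [ 0.22687054 -0.52778517  0.23043995] [-9.13844700e-04  9.79480854e-01  2.01535156e-01 -4.93519750e-05] 0.08520727731469563
scene [[395.4, 0.0, 318.0], [0.0, 395.4, 192.6], [0.0, 0.0, 1.0]] [[0.458, -0.889, 0.016, -0.148], [-0.547, -0.296, -0.783, 0.337], [0.701, 0.35, -0.622, 0.819], [0.0, 0.0, 0.0, 1.0]]
top [[469.7, 0.0, 316.4], [0.0, 469.7, 198.8], [0.0, 0.0, 1.0]] [[-0.023, -1.0, 0.004, 0.063], [-0.98, 0.022, -0.198, 0.465], [0.198, -0.009, -0.98, 1.297], [0.0, 0.0, 0.0, 1.0]]
```

View pics/top0.png

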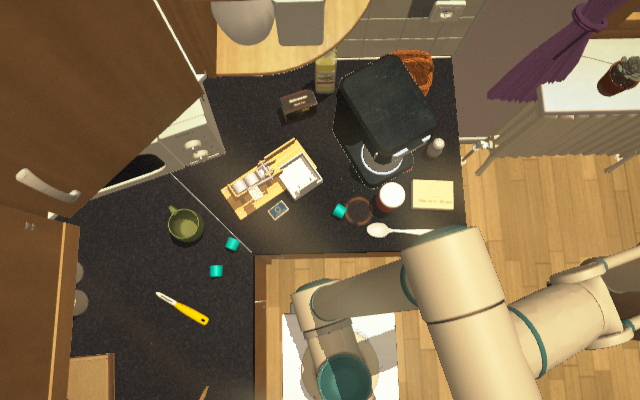

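View pics/scene0.png

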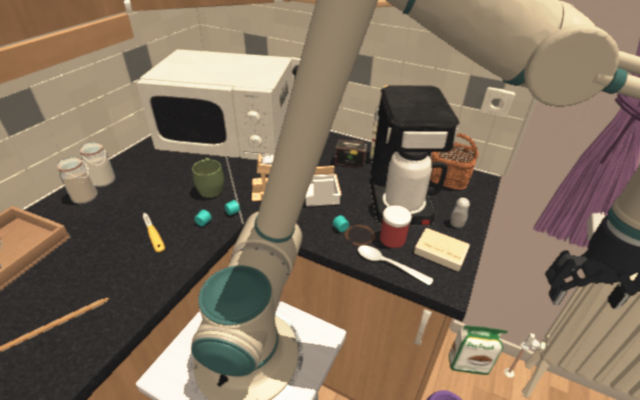

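Top view: the dispenser runs from about (235,205), the uphill end, to (305,160), with the tray at about (300,178). I need an enlarged crop.

```bash
python3 - <<'E'
import cv2
i=cv2.imread('pics/top0.png')[125:235,205:345]
cv2.imwrite('pics/c1.png',cv2.resize(i,None,fx=5.5,fy=5.5,interpolation=cv2.INTER_CUBIC))
E
```

```text
(no output)
```

View pics/c1.png

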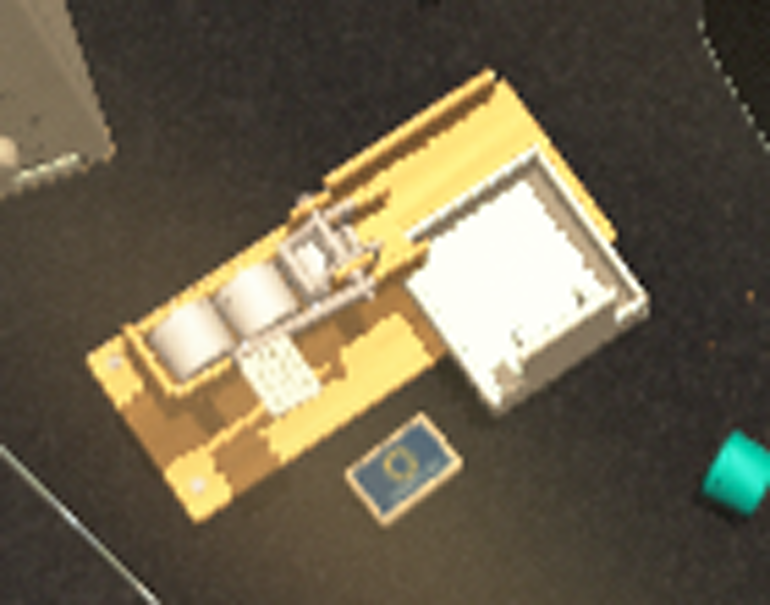

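The paddle is at crop (280,374). The push plate's top edge runs from (513,348) to (612,290), and the base's lower front corner is at (200,522). I'll turn these into positions.

```bash
cat > h.py <<'E'
import numpy as np
from scipy.spatial.transform import Rotation as R
def bp(n,px,z):
    d=np.load(n+'.npz');T=d['T'];r=T[:3,:3].T@np.linalg.solve(d['K'],[*px,1]);c=-T[:3,:3].T@T[:3,3]
    return c+r*(z-c[2])/r[2]
def pj(n,p):
    d=np.load(n+'.npz');T=d['T'];q=d['K']@(T[:3,:3]@p+T[:3,3]);return q[:2]/q[2]
def crop(u,v): return 205+(u+.5)/5.5-.5,125+(v+.5)/5.5-.5
def tool(s,p):  # p: world target -> shift in tool axes, share of .25
    q=s['ee_rot'];r=R.from_quat([q[1],q[2],q[3],q[0]]);return r.inv().apply(np.array(p)-s['position'])/.25
E
python3 - <<'E'
from h import *
P=dict(paddle=(280,374,.145),pl1=(513,348,.098),pl2=(612,290,.098),trayBL=(410,238,.0425),trayBR=(538,152,.0425),trayFR=(646,300,.0425),trayF_L=(497,400,.0425),
 baseFL=(200,522,.01),cheekL=(130,330,.11),mb=(403,470,.016),pod3=(190,338,.11),pod2=(258,300,.105))
W={k:bp('top',crop(*v[:2]),v[2]) for k,v in P.items()}
for k,v in W.items(): print(k,v.round(4))
for a,b in(('pl2','pl1'),('trayBR','trayBL'),('trayFR','trayF_L'),('pod2','pod3'),('trayFR','trayBR')):
    d=W[b]-W[a];print(a,b,np.hypot(*d[:2]).round(4),np.degrees(np.arctan2(d[1],d[0])).round(1))
E
```

```text
paddle [0.4671 0.2141 0.145 ]
pl1 [0.4882 0.1031 0.098 ]
pl2 [0.517  0.0527 0.098 ]
trayBL [0.5615 0.1583 0.0425]
trayBR [0.6074 0.0898 0.0425]
trayFR [0.5251 0.0345 0.0425]
trayF_L [0.4731 0.1136 0.0425]
baseFL [0.4175 0.2729 0.01  ]
cheekL [0.4989 0.293  0.11  ]
mb [0.4419 0.1648 0.016 ]
pod3 [0.4941 0.2632 0.11  ]
pod2 [0.5141 0.2301 0.105 ]
pl2 pl1 0.058 119.8
trayBR trayBL 0.0823 123.8
trayFR trayF_L 0.0946 123.3
pod2 pod3 0.0386 121.1
trayFR trayBR 0.0992 33.9
```

```bash
python3 -m jog '[{"dx":0.58,"dy":-0.58,"grip":-1},{"dx":0.58,"dy":-0.58,"grip":-1},{"dx":0.58,"dy":-0.58,"grip":-1},{"dx":0.58,"dy":-0.58,"grip":-1},{"dx":0.58,"dy":-0.58,"grip":-1}]' 40
python3 -m jog '[{"dx":0.58,"dy":-0.58,"grip":-1},{"dx":0.58,"dy":-0.58,"grip":-1},{"dx":0.58,"dy":-0.58,"grip":-1},{"dx":0.58,"dy":-0.58,"grip":-1},{"dx":0.58,"dy":-0.58,"grip":-1}]'
python3 -m jog '[{"dx":0.56,"dy":-0.58,"az":-0.092,"grip":-1},{"dx":0.56,"dy":-0.58,"az":-0.092,"grip":-1},{"dx":0.56,"dy":-0.58,"az":-0.092,"grip":-1},{"dx":0.56,"dy":-0.58,"az":-0.092,"grip":-1},{"dx":0.56,"dy":-0.58,"az":-0.092,"grip":-1}]'
python3 - <<'E'
from h import *;from rig import manip;import cv2
s=manip.get_state();q=s['ee_rot'];r=R.from_quat([q[1],q[2],q[3],q[0]]);print(s['clock'],s['position'],r.as_matrix().round(3),tool(s,[.46,.052,.08]))
d=manip.get_image('top');cv2.imwrite('pics/t1.png',cv2.resize(d['img'][125:235,205:345,::-1],None,fx=5.5,fy=5.5,interpolation=cv2.INTER_CUBIC))
d=manip.get_image('wrist');print(d['mtx'].round(1).tolist(),d['T_tool_cam'].round(3).tolist());np.savez('w1.npz',K=d['mtx'],C=d['T_tool_cam'],p=s['position'],R=r.as_matrix());cv2.imwrite('pics/w1.png',d['img'][:,:,::-1])
E
```

```text
0.1 [ 0.22681448 -0.52787939  0.23052589] [[ 0.919  0.395 -0.001]
 [ 0.395 -0.919  0.002]
 [ 0.    -0.002 -1.   ]] [ 1.77249722 -1.76201253  0.60519727]
[[309.7, 0.0, 321.9], [0.0, 309.7, 199.4], [0.0, 0.0, 1.0]] [[0.0, -0.949, -0.315, 0.081], [1.0, 0.001, -0.001, 0.001], [0.001, -0.315, 0.949, -0.144], [0.0, 0.0, 0.0, 1.0]]schema error: expected keys dx, dy, dz, ax, ay, az, grip
schema error: expected keys dx, dy, dz, ax, ay, az, grip
schema error: expected keys dx, dy, dz, ax, ay, az, grip
```

View pics/w1.png

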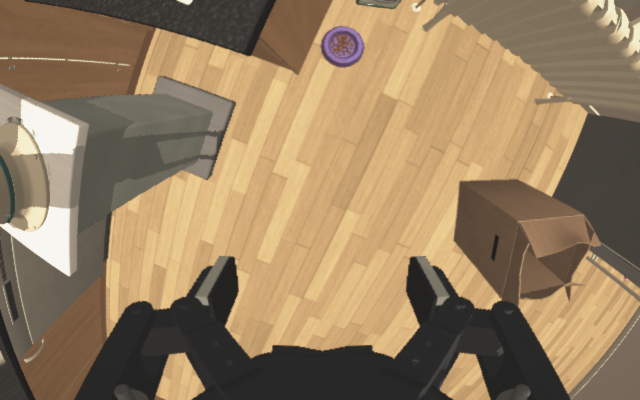

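The calls were refused because every row needs all seven keys, so the arm hasn't moved and this picture shows only the floor. I'll retype the rows in full.

```bash
python3 -m jog '[{"dx":0.58,"dy":-0.58,"dz":0,"ax":0,"ay":0,"az":0,"grip":-1},{"dx":0.58,"dy":-0.58,"dz":0,"ax":0,"ay":0,"az":0,"grip":-1},{"dx":0.58,"dy":-0.58,"dz":0,"ax":0,"ay":0,"az":0,"grip":-1},{"dx":0.58,"dy":-0.58,"dz":0,"ax":0,"ay":0,"az":0,"grip":-1},{"dx":0.58,"dy":-0.58,"dz":0,"ax":0,"ay":0,"az":0,"grip":-1}]' 40
python3 -m jog '[{"dx":0.58,"dy":-0.58,"dz":0,"ax":0,"ay":0,"az":0,"grip":-1},{"dx":0.58,"dy":-0.58,"dz":0,"ax":0,"ay":0,"az":0,"grip":-1},{"dx":0.58,"dy":-0.58,"dz":0,"ax":0,"ay":0,"az":0,"grip":-1},{"dx":0.58,"dy":-0.58,"dz":0,"ax":0,"ay":0,"az":0,"grip":-1},{"dx":0.58,"dy":-0.58,"dz":0,"ax":0,"ay":0,"az":0,"grip":-1}]'
python3 -m jog '[{"dx":0.56,"dy":-0.58,"dz":0,"ax":0,"ay":0,"az":-0.092,"grip":-1},{"dx":0.56,"dy":-0.58,"dz":0,"ax":0,"ay":0,"az":-0.092,"grip":-1},{"dx":0.56,"dy":-0.58,"dz":0,"ax":0,"ay":0,"az":-0.092,"grip":-1},{"dx":0.56,"dy":-0.58,"dz":0,"ax":0,"ay":0,"az":-0.092,"grip":-1},{"dx":0.56,"dy":-0.58,"dz":0,"ax":0,"ay":0,"az":-0.092,"grip":-1}]'
cat > look.py <<'E'
import sys;from h import *;from rig import manip;import cv2
n=sys.argv[1];tg=eval(sys.argv[2])
s=manip.get_state();q=s['ee_rot'];r=R.from_quat([q[1],q[2],q[3],q[0]]);print(s['clock'],s['position'],r.as_matrix().round(3).tolist(),s['width'],s['contact_force'].round(1),'shift',tool(s,tg))
d=manip.get_image('wrist');np.savez('w%s.npz'%n,K=d['mtx'],C=d['T_tool_cam'],p=s['position'],R=r.as_matrix());cv2.imwrite('pics/w%s.png'%n,d['img'][:,:,::-1])
E
python3 look.py 2 '[.46,.052,.08]'
```

```text
clock: 0.62
position: [0.3031, -0.3355, 0.2311]
ee_rot: [-0.0, 0.98, 0.201, 0.0]
contact_force: [-0.4, 0.5, 0.1]
width: 0.0258
gripper_force: 0.0
clock: 1.03
position: [0.3791, -0.1451, 0.2314]
ee_rot: [0.0, 0.979, 0.201, 0.0]
contact_force: [0.7, -0.3, -0.9]
width: -0.0
gripper_force: 0.0
clock: 1.45
position: [0.4507, 0.0439, 0.2314]
ee_rot: [-0.0, 0.962, 0.272, 0.0]
contact_force: [0.0, -0.5, 0.1]
width: -0.0001
gripper_force: 0.0
1.45 [0.45067198 0.04386941 0.2313732 ] [[0.852, 0.524, 0.001], [0.524, -0.852, 0.001], [0.001, -0.0, -1.0]] -9.087357635179895e-05 [ 0.  -0.5  0.1] shift [ 0.04834512 -0.00808591  0.60553183]
```

View pics/w2.png

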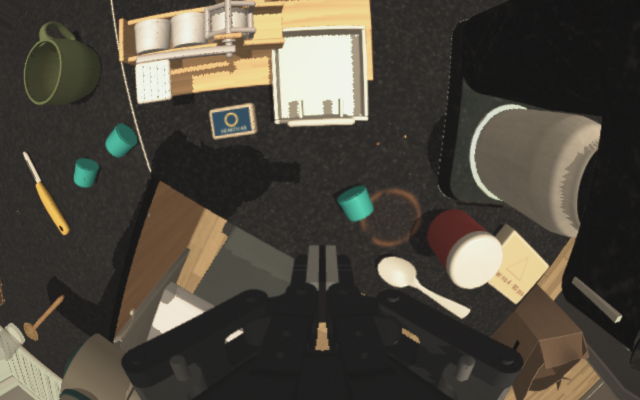

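Wrist view: the tray is at about (320,75), the plate's top edge is a strip from (288,122) to (354,122), and the paddle is at (154,82).

```bash
cat >> h.py <<'E'
def wp(n,px,z):
    d=np.load(f'w{n}.npz');K=d['K'];v=np.array([px[0]-K[0,2],px[1]-K[1,2]])/K[0,0];t=np.hypot(*v)
    ray=np.array([*(np.sin(t)*v/t),np.cos(t)]);C=d['C'];o=d['R']@C[:3,3]+d['p'];r=d['R']@C[:3,:3]@ray
    return o+r*(z-o[2])/r[2]
E
python3 - <<'E'
from h import *
for k,px,z in(('pl1',(288,123),.098),('pl2',(354,122),.098),('paddle',(154,82),.145),('padTL',(136,62),.152),('padBR',(171,101),.14),('pod3',(152,35),.11),('pod2',(188,30),.105)):print(k,wp(2,px,z).round(4))
E
```

```text
pl1 [0.4872 0.1012 0.098 ]
pl2 [0.5187 0.0516 0.098 ]
paddle [0.469  0.2129 0.145 ]
padTL [0.4776 0.2337 0.152 ]
padBR [0.4611 0.1929 0.14  ]
pod3 [0.4994 0.2583 0.11  ]
pod2 [0.518  0.2274 0.105 ]
```

```bash
python3 -m jog '[{"dx":0,"dy":0,"dz":0.15,"ax":0,"ay":0,"az":0,"grip":-1},{"dx":0,"dy":0,"dz":0.3,"ax":0,"ay":0,"az":0,"grip":-1},{"dx":0,"dy":0,"dz":0.45,"ax":0,"ay":0,"az":0,"grip":-1},{"dx":0,"dy":0,"dz":0.605,"ax":0,"ay":0,"az":0,"grip":-1},{"dx":0,"dy":0,"dz":0.605,"ax":0,"ay":0,"az":0,"grip":-1}]'
python3 -m jog '[{"dx":0.04,"dy":0,"dz":0,"ax":0,"ay":0,"az":0,"grip":-1},{"dx":0.08,"dy":0,"dz":0,"ax":0,"ay":0,"az":0,"grip":-1},{"dx":0.12,"dy":0,"dz":0,"ax":0,"ay":0,"az":0,"grip":-1},{"dx":0.16,"dy":0,"dz":0,"ax":0,"ay":0,"az":0,"grip":-1},{"dx":0.16,"dy":0,"dz":0,"ax":0,"ay":0,"az":0,"grip":-1}]'
python3 -m jog '[{"dx":0.015,"dy":0,"dz":0,"ax":0,"ay":0,"az":0,"grip":-1},{"dx":0.03,"dy":0,"dz":0,"ax":0,"ay":0,"az":0,"grip":-1},{"dx":0.045,"dy":0,"dz":0,"ax":0,"ay":0,"az":0,"grip":-1},{"dx":0.06,"dy":0,"dz":0,"ax":0,"ay":0,"az":0,"grip":-1},{"dx":0.06,"dy":0,"dz":0,"ax":0,"ay":0,"az":0,"grip":-1}]'
```

```text
clock: 1.92
position: [0.4443, 0.0413, 0.0743]
ee_rot: [-0.002, 0.962, 0.272, -0.007]
contact_force: [-0.4, -0.4, -0.5]
width: -0.0
gripper_force: 0.0
clock: 2.33
position: [0.4889, 0.063, 0.0821]
ee_rot: [0.001, 0.962, 0.272, 0.003]
contact_force: [0.1, 0.3, 0.1]
width: -0.0001
gripper_force: 0.0
clock: 2.75
position: [0.4974, 0.0701, 0.08]
ee_rot: [-0.0, 0.962, 0.272, -0.0]
contact_force: [-1.1, 0.7, -1.0]
width: -0.0002
gripper_force: 0.0
```

```bash
python3 -m jog '[{"dx":0.02,"dy":0,"dz":0,"ax":0,"ay":0,"az":0,"grip":-1},{"dx":0.04,"dy":0,"dz":0,"ax":0,"ay":0,"az":0,"grip":-1},{"dx":0.06,"dy":0,"dz":0,"ax":0,"ay":0,"az":0,"grip":-1},{"dx":0.06,"dy":0,"dz":0,"ax":0,"ay":0,"az":0,"grip":-1}]'
python3 -m jog '[{"dx":0.015,"dy":0,"dz":0,"ax":0,"ay":0,"az":0,"grip":-1},{"dx":0.03,"dy":0,"dz":0,"ax":0,"ay":0,"az":0,"grip":-1},{"dx":0.04,"dy":0,"dz":0,"ax":0,"ay":0,"az":0,"grip":-1},{"dx":0.04,"dy":0,"dz":0,"ax":0,"ay":0,"az":0,"grip":-1}]'
python3 -m jog '[{"dx":0.01,"dy":0,"dz":0,"ax":0,"ay":0,"az":0,"grip":-1},{"dx":0.02,"dy":0,"dz":0,"ax":0,"ay":0,"az":0,"grip":-1},{"dx":0.02,"dy":0,"dz":0,"ax":0,"ay":0,"az":0,"grip":-1}]'
```

```text
clock: 3.08
position: [0.5111, 0.0782, 0.0799]
ee_rot: [-0.0, 0.962, 0.272, 0.001]
contact_force: [-0.0, 0.7, -0.1]
width: 0.0003
gripper_force: 0.0
clock: 3.42
position: [0.5192, 0.0832, 0.08]
ee_rot: [0.0, 0.962, 0.272, 0.0]
contact_force: [-0.8, -0.3, -0.5]
width: -0.0006
gripper_force: 0.0
clock: 3.67
position: [0.5233, 0.0857, 0.08]
ee_rot: [-0.0, 0.962, 0.272, 0.0]
contact_force: [-0.1, -0.3, 0.0]
width: 0.0
gripper_force: 0.1
```

```bash
python3 -m jog '[{"dx":0.01,"dy":0,"dz":0,"ax":0,"ay":0,"az":0,"grip":-1},{"dx":0.02,"dy":0,"dz":0,"ax":0,"ay":0,"az":0,"grip":-1}]'
python3 -m jog '[{"dx":0.01,"dy":0,"dz":0,"ax":0,"ay":0,"az":0,"grip":-1},{"dx":0.02,"dy":0,"dz":0,"ax":0,"ay":0,"az":0,"grip":-1}]'
python3 look.py 3 '[.46,.052,.08]'
```

```text
clock: 3.83
position: [0.5269, 0.0882, 0.08]
ee_rot: [0.0, 0.962, 0.272, -0.0]
contact_force: [-1.8, -0.8, -0.4]
width: -0.0001
gripper_force: 0.8
clock: 4.0
position: [0.5279, 0.089, 0.08]
ee_rot: [0.001, 0.962, 0.273, -0.004]
contact_force: [-12.2, -8.6, 11.2]
width: 0.0001
gripper_force: 7.4
4.0 [0.52792924 0.08895973 0.07997022] [[0.851, 0.525, -0.008], [0.525, -0.851, -0.004], [-0.009, -0.0, -1.0]] 0.00011493296708773241 [-12.2  -8.6  11.2] shift [-0.3088727  -0.01665257  0.0026129 ]
```

View pics/w3.png

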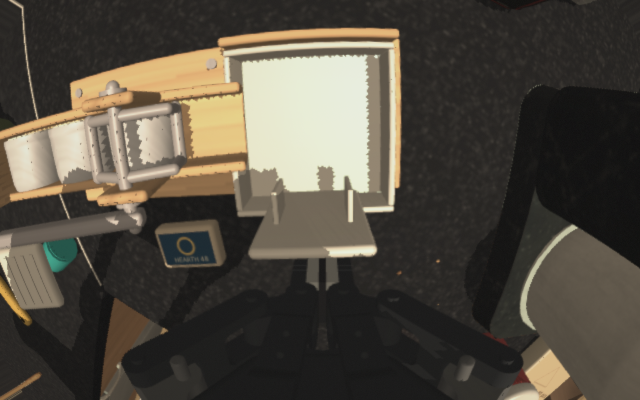

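The tray is home: it sits against the back stop and the contact force has risen to about 15 N. Next I back off, rise and go above the paddle.

```bash
python3 -m jog '[{"dx":-0.05,"dy":0,"dz":0,"ax":0,"ay":0,"az":0,"grip":-1},{"dx":-0.12,"dy":0,"dz":0,"ax":0,"ay":0,"az":0,"grip":-1},{"dx":-0.2,"dy":0,"dz":0,"ax":0,"ay":0,"az":0,"grip":-1},{"dx":-0.2,"dy":0,"dz":0,"ax":0,"ay":0,"az":0,"grip":-1}]'
python3 -m jog '[{"dx":0,"dy":0,"dz":-0.15,"ax":0,"ay":0,"az":0,"grip":-1},{"dx":0,"dy":0,"dz":-0.3,"ax":0,"ay":0,"az":0,"grip":-1},{"dx":0,"dy":0,"dz":-0.45,"ax":0,"ay":0,"az":0,"grip":-1},{"dx":0,"dy":0,"dz":-0.5,"ax":0,"ay":0,"az":0,"grip":-1},{"dx":0,"dy":0,"dz":-0.5,"ax":0,"ay":0,"az":0,"grip":-1}]'
python3 look.py 4 '[.468,.2135,.18]'
```

```text
clock: 4.38
position: [0.4853, 0.0636, 0.0797]
ee_rot: [-0.0, 0.963, 0.271, -0.001]
contact_force: [0.0, 0.1, -0.2]
width: -0.0002
gripper_force: 0.0
clock: 4.8
position: [0.4927, 0.065, 0.2096]
ee_rot: [0.001, 0.962, 0.272, 0.006]
contact_force: [0.5, 0.3, -0.5]
width: 0.0002
gripper_force: 0.0
4.8 [0.4927056  0.0649549  0.20958498] [[0.852, 0.523, 0.012], [0.523, -0.852, 0.0], [0.01, 0.006, -1.0]] 0.00019107825327036883 [ 0.5  0.3 -0.5] shift [ 0.22521775 -0.55884345  0.11743721]
```

View pics/w4.png

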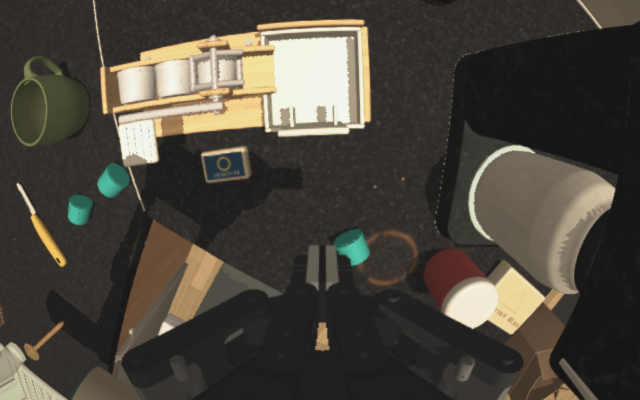

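The tray stayed home and all three pods are still in the chute. The paddle is at (139,142).

```bash
python3 -m jog '[{"dx":0.055,"dy":-0.14,"dz":0,"ax":0,"ay":0,"az":0,"grip":-1},{"dx":0.11,"dy":-0.28,"dz":0,"ax":0,"ay":0,"az":0,"grip":-1},{"dx":0.165,"dy":-0.42,"dz":0,"ax":0,"ay":0,"az":0,"grip":-1},{"dx":0.225,"dy":-0.56,"dz":0.04,"ax":0,"ay":0,"az":0,"grip":-1},{"dx":0.225,"dy":-0.56,"dz":0.04,"ax":0,"ay":0,"az":0,"grip":-1}]'
python3 -m jog '[{"dx":0,"dy":0,"dz":0,"ax":0,"ay":0,"az":0,"grip":-1},{"dx":0,"dy":0,"dz":0,"ax":0,"ay":0,"az":0,"grip":-1}]'
python3 look.py 5 '[.468,.2135,.16]'; python3 -c "
from h import *
print(wp(4,(139,142),.145))"
```

```text
clock: 5.27
position: [0.4607, 0.219, 0.1918]
ee_rot: [-0.002, 0.962, 0.274, -0.002]
contact_force: [-0.1, -0.5, -0.2]
width: 0.0001
gripper_force: 0.0
clock: 5.43
position: [0.4628, 0.2131, 0.1934]
ee_rot: [0.0, 0.962, 0.272, -0.001]
contact_force: [0.2, -0.6, 0.1]
width: 0.0001
gripper_force: 0.0
5.4333 [0.46283537 0.21308333 0.19343203] [[0.852, 0.524, -0.002], [0.524, -0.852, -0.002], [-0.003, 0.0, -1.0]] 0.00014829143269606574 [ 0.2 -0.6  0.1] shift [0.01884729 0.00939487 0.133676  ]
[0.47048317 0.21360517 0.145     ]
```

View pics/w5.png

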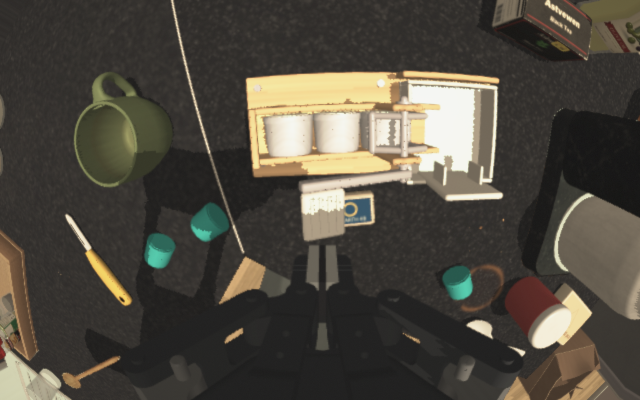

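The paddle is at (323,214), directly ahead of the fingertips at (322,250). I'll centre over it and descend to just above.

```bash
python3 -c "
from h import *
print(wp(5,(323,214),.145))"
python3 -m jog '[{"dx":0.02,"dy":0.01,"dz":0.05,"ax":0,"ay":0,"az":0,"grip":-1},{"dx":0.025,"dy":0.01,"dz":0.1,"ax":0,"ay":0,"az":0,"grip":-1},{"dx":0.025,"dy":0.01,"dz":0.14,"ax":0,"ay":0,"az":0,"grip":-1},{"dx":0.025,"dy":0.01,"dz":0.14,"ax":0,"ay":0,"az":0,"grip":-1},{"dx":0.025,"dy":0.01,"dz":0.14,"ax":0,"ay":0,"az":0,"grip":-1}]'
```

```text
[0.46956937 0.21559698 0.145     ]
clock: 5.9
position: [0.4698, 0.2134, 0.1595]
ee_rot: [0.0, 0.963, 0.271, -0.001]
contact_force: [0.2, -0.5, 0.3]
width: 0.0
gripper_force: 0.0
```

```bash
python3 -m jog '[{"dx":0,"dy":0,"dz":0.05,"ax":0,"ay":0,"az":0,"grip":-1},{"dx":0,"dy":0,"dz":0.1,"ax":0,"ay":0,"az":0,"grip":-1},{"dx":0,"dy":0,"dz":0.15,"ax":0,"ay":0,"az":0,"grip":-1},{"dx":0,"dy":0,"dz":0.2,"ax":0,"ay":0,"az":0,"grip":-1},{"dx":0,"dy":0,"dz":0.225,"ax":0,"ay":0,"az":0,"grip":-1}]'
python3 -m jog '[{"dx":0,"dy":0,"dz":0.008,"ax":0,"ay":0,"az":0,"grip":-1},{"dx":0,"dy":0,"dz":0.008,"ax":0,"ay":0,"az":0,"grip":-1},{"dx":0,"dy":0,"dz":0.008,"ax":0,"ay":0,"az":0,"grip":-1}]'
```

```text
clock: 6.32
position: [0.4715, 0.2143, 0.1044]
ee_rot: [0.0, 0.962, 0.272, 0.002]
contact_force: [1.1, -2.5, 6.8]
width: 0.0001
gripper_force: 2.7
clock: 6.57
position: [0.4716, 0.2142, 0.1042]
ee_rot: [0.0, 0.962, 0.272, 0.002]
contact_force: [-1.7, -0.5, 10.8]
width: 0.0003
gripper_force: 4.5
```

```bash
python3 -m jog '[{"dx":0,"dy":0,"dz":0.012,"ax":0,"ay":0,"az":0,"grip":-1},{"dx":0,"dy":0,"dz":0.012,"ax":0,"ay":0,"az":0,"grip":-1},{"dx":0,"dy":0,"dz":0.012,"ax":0,"ay":0,"az":0,"grip":-1},{"dx":0,"dy":0,"dz":0.012,"ax":0,"ay":0,"az":0,"grip":-1},{"dx":0,"dy":0,"dz":0.012,"ax":0,"ay":0,"az":0,"grip":-1}]'
python3 -m jog '[{"dx":0,"dy":0,"dz":0,"ax":0,"ay":0,"az":0,"grip":-1},{"dx":0,"dy":0,"dz":0,"ax":0,"ay":0,"az":0,"grip":-1},{"dx":0,"dy":0,"dz":0,"ax":0,"ay":0,"az":0,"grip":-1},{"dx":0,"dy":0,"dz":0,"ax":0,"ay":0,"az":0,"grip":-1},{"dx":0,"dy":0,"dz":0,"ax":0,"ay":0,"az":0,"grip":-1}]'
python3 look.py 6 '[.468,.2135,.16]'
```

```text
clock: 6.98
position: [0.4718, 0.2141, 0.1034]
ee_rot: [0.001, 0.962, 0.272, 0.003]
contact_force: [-5.6, -2.7, 22.8]
width: -0.0004
gripper_force: 11.1
clock: 7.4
position: [0.4718, 0.2141, 0.1034]
ee_rot: [0.001, 0.962, 0.272, 0.003]
contact_force: [-5.0, -3.2, 23.4]
width: -0.0002
gripper_force: 11.1
7.4 [0.47183965 0.21408479 0.10338209] [[0.852, 0.523, 0.005], [0.523, -0.852, 0.0], [0.005, 0.003, -1.0]] -0.00015693857195129882 [-5.  -3.2 23.4] shift [-0.01324384 -0.00540974 -0.22655263]
```

View pics/w6.png

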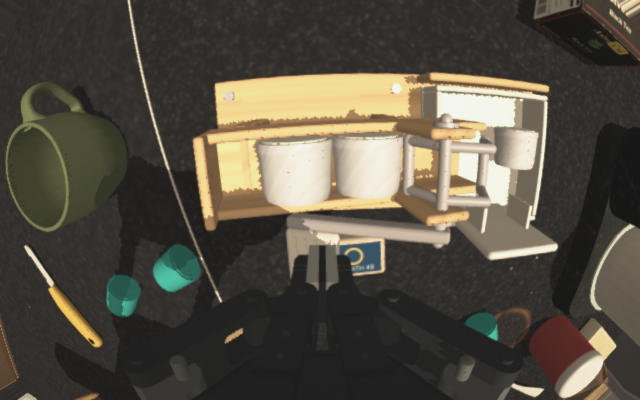

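The pod is in the tray at (515,147) and the other two are held in the chute. I'll release the paddle, lift clear and let everything settle.

```bash
python3 -m jog '[{"dx":0,"dy":0,"dz":-0.06,"ax":0,"ay":0,"az":0,"grip":-1},{"dx":0,"dy":0,"dz":-0.12,"ax":0,"ay":0,"az":0,"grip":-1},{"dx":0,"dy":0,"dz":-0.18,"ax":0,"ay":0,"az":0,"grip":-1},{"dx":0,"dy":0,"dz":-0.26,"ax":0,"ay":0,"az":0,"grip":-1},{"dx":0,"dy":0,"dz":-0.4,"ax":0,"ay":0,"az":0,"grip":-1}]'
for k in 1 2 3; do python3 -m jog '[{"dx":0,"dy":0,"dz":0,"ax":0,"ay":0,"az":0,"grip":-1},{"dx":0,"dy":0,"dz":0,"ax":0,"ay":0,"az":0,"grip":-1},{"dx":0,"dy":0,"dz":0,"ax":0,"ay":0,"az":0,"grip":-1},{"dx":0,"dy":0,"dz":0,"ax":0,"ay":0,"az":0,"grip":-1},{"dx":0,"dy":0,"dz":0,"ax":0,"ay":0,"az":0,"grip":-1}]' | head -2; done
python3 look.py 7 '[.468,.2135,.16]'
```

```text
clock: 7.87
position: [0.4682, 0.2135, 0.1978]
ee_rot: [0.0, 0.962, 0.271, -0.003]
contact_force: [0.1, -0.0, -0.3]
width: 0.0
gripper_force: 0.0
clock: 8.28
position: [0.4693, 0.2141, 0.1975]
clock: 8.7
position: [0.4701, 0.2145, 0.1986]
clock: 9.12
position: [0.4701, 0.2145, 0.1988]
9.1167 [0.4700701  0.21449925 0.19879657] [[0.852, 0.523, 0.0], [0.523, -0.852, -0.0], [0.0, 0.0, -1.0]] -9.368703353214506e-05 [-0.6 -0.2 -0.5] shift [-0.00915382 -0.00094122  0.15518583]
```

View pics/w7.png

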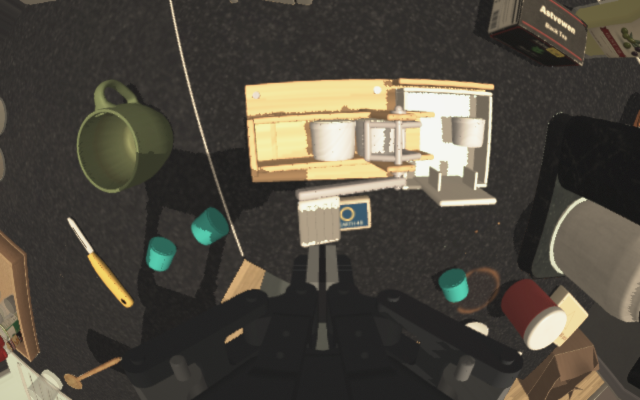

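The paddle is back up, one pod lies in the tray at (468,132), and the other two rest behind the gate at (333,137) and (380,138). The arm is clear of everything.

```bash
python3 -c "
from rig import manip
print(manip.sign_off())"
```

```text
the job is handed in; nothing more can be done
None
```

I pushed the tray home and pressed the paddle once: one pod is in the tray, the other two are in the chute and the lever is back up. The job is handed in at about 9 s on the robot's clock; no verdict came back.

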